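# Clip the test plate and start the rub tester

## Task

One of the two sloping rub-test stations has a round white test plate lying on its bed: press that station's clip down until it snaps shut and stays shut, keeping clear of the rubbing head above it. Then start the tester by flipping the bat toggle on the switch box over to its other side. Leave the empty station's clip open and do not disturb the weight, jar and brush lying about.

Things in the scene. Friction and masses are not known exactly. Their poses are not given: they have to be found in the camera images.
- loaded_station: fixed station, the one with the round white test plate (56 mm wide, fixed on the lower bed). Origin: centre of the bed's footprint, on the bench top; x level, from the low front edge to the back, y left, z up. Aluminium bed, 110 mm wide, rises 35 deg towards +x; its top face passes [0,0,75] mm, from x -66 (29 high) to x +60 mm. Outline x -75..105, y -55..55 mm
- empty_station: fixed station, the one without a test plate (bare dark disc mark on the bed). Origin: centre of the bed's footprint, on the bench top; x level, from the low front edge to the back, y left, z up. Aluminium bed, 110 mm wide, rises 35 deg towards +x; its top face passes [0,0,75] mm, from x -66 (29 high) to x +60 mm. Outline x -75..105, y -55..55 mm
- loaded_clip (a joint): loaded station's clip angle (rad): 0 open, 24 deg off the bed; 0.42 shut, parallel to it. Hinge along station y at station [30,0,111] mm; steel paddle 34 mm wide, 70 long, points down the slope to the front. Over-centre spring: resistance at the pad peaks near 8 N about a quarter of the way; let go before about 0.23 it reopens, beyond that it snaps shut and stays
- empty_clip (a joint): empty station's clip angle (rad): 0 open, 24 deg off the bed; 0.42 shut, parallel to it. Hinge along station y at station [30,0,111] mm; steel paddle 34 mm wide, 70 long, points down the slope to the front. Over-centre spring: resistance at the pad peaks near 8 N about a quarter of the way; let go before about 0.23 it reopens, beyond that it snaps shut and stays
- loaded_pad (a point): centre of the top of the loaded clip's black rubber thumb pad, 24 (along the paddle) x 34 mm, 58 mm from the hinge. z: pad's outward normal; -x: towards the paddle's free end. Open: about station [-28,0,105] mm; shut: about [-20,0,81] mm
- empty_pad (a point): centre of the top of the empty clip's black rubber thumb pad, 24 (along the paddle) x 34 mm, 58 mm from the hinge. z: pad's outward normal; -x: towards the paddle's free end. Open: about station [-28,0,105] mm; shut: about [-20,0,81] mm
- loaded_head: fixed rubbing head of the loaded station (origin, axes: the station's): column at x 73..103 mm; 40 mm wide white arm over the bed, x -12..103, z 170..195 mm; weight on top to z 248; round foot below, x 20..48, z 140..170. A gripper held vertical over the pad hits the arm; tilted about 35 deg, square to the bed and leaning to the front, it clears
- empty_head: fixed rubbing head of the empty station (origin, axes: the station's): column at x 73..103 mm; 40 mm wide white arm over the bed, x -12..103, z 170..195 mm; weight on top to z 248; round foot below, x 20..48, z 140..170. A gripper held vertical over the pad hits the arm; tilted about 35 deg, square to the bed and leaning to the front, it clears
- switch_box: fixed grey switch box, 100 (x) by 90 (y) by 55 mm high; origin at the centre of its underside. The bat toggle stands at the middle of its top
- toggle (a joint): angle of the bat toggle (rad): 0 = off, leaning 24 degrees towards the box's -y; 0.84 = on, leaning 24 degrees towards the box's +y. Its pivot axis is level, along the box's x, at box [0, 0, 57] mm. Over-centre spring: peak resistance about 4 N at the tip; beyond the middle (0.42) it snaps over by itself and stays
- toggle_tip (a point): tip of the steel bat toggle, 37 mm from its pivot (34 mm over the pivot when leaning); the bat is 7 mm thick at the foot and 11 mm near the tip. z runs from the pivot to the tip
- spare_weight: loose steel waisted weight, 44 mm across, 56 mm tall, 0.3 kg; origin at the centre of its underside; bystander
- jar: loose small jar, 48 mm across, 60 mm tall; origin at the centre of its underside; bystander
- brush: loose brush, 160 mm long, lying flat along its x; bystander
Mind the look-alikes: they are no part of the job. What is shaped like the loaded_station but orange, purple or yellow is not meant.

How it is judged (in metres and radians):
On the way, in this order (a step that is already met when the one before it is completed fails the run):
1. the loaded station's clip has snapped shut while the toggle is still off (value of joint loaded_clip above 0.37 rad and value of joint toggle below 0.3 rad), for 0.2 s.
2. the toggle is over on its other side (value of joint toggle above 0.72 rad), for 0.2 s.
At the end, for the whole second after the job is handed in: The loaded station's clip is shut (over 0.37 of 0.42 rad) and the toggle is on (over 0.72 of 0.84 rad), both staying so untouched; the empty station's clip stands open (under 0.08 rad) (value of joint loaded_clip above 0.37 rad and value of joint toggle above 0.72 rad and value of joint empty_clip below 0.08 rad).
It fails at once if the empty station's clip is pressed down halfway (value of joint empty_clip above 0.21 rad).
It fails at once if a rubbing head is knocked or pushed (over 10 N) (contact force between any of loaded_head, empty_head and anything else above 10 N).
It fails at once if the weight, jar or brush is shifted by more than 20 mm or knocked over (distance of any of spare_weight, jar, brush from where it was at the start of the episode above 0.02 m or angle between any of spare_weight, jar's own z axis and vertical above 0.5 rad).
It also fails if it takes over 45 s, if anything falls off the work surface, if the arm or the gripper's body presses on something with over 40 N, if the wrist force passes 120 N, or if a joint passes its speed limit or range.

## Robot

A 6-joint arm with a two-finger parallel gripper is mounted at the origin on the work surface. World frame = base frame: x ahead of the robot, y to its left, z up, the work surface at z = 0. Lengths are in mm, angles in rad, forces in N, time in s.
With the tool pointing down it reaches from about 300 to 775 mm from the base axis. Payload 14.6 kg.
Tool frame: the origin (TCP) lies at the very end of the fingers, on their centre line; the grasp point (between the pads) lies manip.grip_depth behind it (manip.grip_depth is the distance from the TCP to the grasp point, in mm); x points along the fingers, z is the direction in which the jaws open and shut, and the axes are right-handed (so a half turn about x gives the same grasp; the last joint's range is limited). The gripper opens to 94 mm and grips with 3 to 60 N. Pads are 16 mm wide; open, the fingers measure 119 mm over their backs; the gripper's body (75 mm by 177 mm) begins 78 mm behind the grasp point.
Start: joints at [-1.36, 0.3, 1.521, -0, 1.321, -0.067], TCP at [150.826, -528.905, 205.446] pointing down, gripper open.
Joint ranges: [-3.03, 3.03], [-0.79, 2.21], [0.23, 2.52], [-1.04, 4.18], [0, 3.07], [-2.55, 2.55]. Speed limits (rad/s): [2.22, 2.22, 2.57, 3.14, 3.14, 3.14].

## Interface

Orientations are given as [roll, pitch, yaw] about the fixed x, y, z axes, in that order (R = Rz(yaw) Ry(pitch) Rx(roll)).
In Python, from cell import manip gives the robot as it stands.
- The arm moves only by the tool step_arm, never from a script. Its argument "commands" is one flat list of numbers, 7 for each row, row after row: the shift along the tool's x, y, z in m, then the turn, a rotation vector about the tool's x, y, z in degrees, then the finger opening in m, from 0 to 0.094. A call has 1 to 5 rows; each row shifts and turns the commanded pose from where the row before left it, along the tool's axes as they then stand; what a row does not reach is not made up. A row lasts 1/8 s, in which the tool goes at most 62.5 mm and 10.7 degrees, less where a joint would pass 70% of its speed; a pose out of reach is approached as far as the arm can. A call with a gripper value outside its range is refused whole. The fingers move at their own pace and stop on an object; "squeeze" is the grip in N (left out, the last holds). Time passes only in rows, so rows that do not move let the fingers close. It gives the time, the measured TCP pose, the force and the opening at its end, in the units of the state.
- manip.read_state(): the state, without advancing time (a new reading comes with each control period).
- manip.camera(name): name is "side" or "top"; returns the picture (480x640x3 uint8, red, green, blue); there is no depth.
- manip.camera_model(name): a dict with "intrinsics" (3x3 intrinsics, pixels), "origin" and "orientation" of the camera in the world. Camera axes: x right, y up, looking along -z (the intrinsics and any distortion apply to the point x, -y, -z); pixel columns grow to the right and rows downward; lengths in mm; the calibration is good to about 2 mm. A picture is of the moment at which its call begins. camera_model takes no time and is no camera call.
- manip.sign_off(): hands the job in, once; it reports no verdict.
Trained networks look in the newest picture that a camera, given by its name, has taken for a name from the list of things; names that differ only in an ending like _2 or _b are one class to them, and where a whole thing is asked for, a point or a joint stands for the part that bears it (a point fixed in the world has none). Each returns a list of dicts, best first, with "score" (0 to 1); they miss things now and then, are a little off and sometimes report something else, mostly with a low value. They report only what shows in the picture. A call takes as long as a camera call. They do not tell look-alikes from the thing itself.
- manip.find_in(thing, camera): "centre" ([row, column] in pixels, amid what is visible of it).
- manip.outline_of(thing, camera): "pixels" (480x640 bool, what is visible of it) and "centre" ([row, column] in pixels, amid what is visible of it).
The state is a dict: "clock": time; "joints": joint angles; "qd": joint speeds; "effort": joint torques, N m; "eef_pos": TCP position; "eef_rot": TCP orientation; "wrist_force": force on the tool from outside, world axes, zero at the start; "moment": the same for the moment, N m; "finger_gap": finger opening in mm.
Only numpy, scipy, OpenCV 4.12 (cv2) and the standard library are available. Lean on these libraries where they do the work, as an engineer would, in place of code of your own. Each camera call takes 0.05 s, during which the arm holds its last target. There are 200 camera calls.

## Working session

There is one attempt and no reset: what is moved stays moved. The work goes in short steps, Python scripts to look and compute and a tool call to move; the robot and the scene stay as the last step left them, time stands still between calls to the robot, and variables do not carry over. Pictures are saved under pics/ and viewed, about 8 in all and at most 12, crops included, and the job is handed in when it is done.

Besides the shell and the picture viewer there is one more tool, called after ">>>" as name(argument=value, ...) on one line, values as JSON. step_arm: Moves the arm, as the interface text tells. Its arguments: {"type":"object","properties":{"commands":{"type":"array"},"squeeze":{"type":"number"}},"required":["commands"]}

```bash
ls; mkdir -p pics; python3 - <<'E'
from cell import manip
import cv2, numpy as np
print(manip.read_state()); print(manip.grip_depth)
for c in ("side","top"):
    im=manip.camera(c); cv2.imwrite(f"pics/{c}0.png",im[:,:,::-1])
    m=manip.camera_model(c); print(c,m)
    for t in ["loaded_station","empty_station","loaded_pad","empty_pad","switch_box","toggle","toggle_tip","spare_weight","jar","brush"]:
        print(t,[(np.round(d["centre"]).tolist(),round(d["score"],2)) for d in manip.find_in(t,c)][:4])
E
```

```text
pics
{'clock': 0.0, 'joints': array([-1.35961644e+00,  3.00483306e-01,  1.52159198e+00,  7.55024246e-06,
        1.32066625e+00, -6.65949589e-02]), 'qd': array([-0.00190187,  0.00025875, -0.00107831, -0.00271279,  0.00016101,
        0.00074411]), 'effort': array([-2.37824388e-04, -5.31808591e+01, -3.52733552e+01,  7.07170973e-02,
        2.43041979e-02, -1.18506209e-04]), 'eef_pos': array([ 150.76646221, -528.66337285,  204.87501676]), 'eef_rot': array([3.06863232, 1.56964743, 1.77560897]), 'wrist_force': array([0.31602178, 0.24694897, 0.35342561]), 'moment': array([-0.03723055, -0.03774931,  0.00509508]), 'finger_gap': 94.01073909792615}
18.8
side {'intrinsics': array([[571.71325778,   0.        , 322.21967345],
       [  0.        , 571.71325778, 241.49989013],
       [  0.        ,   0.        ,   1.        ]]), 'origin': array([ 391.33130614, -887.05290883,  816.78399703]), 'orientation': array([ 0.86871951, -0.0033867 , -0.20616471])}
loaded_station [([396.0, 179.0], 0.78), ([178.0, 231.0], 0.71), ([210.0, 450.0], 0.7), ([228.0, 333.0], 0.59)]
empty_station [([217.0, 314.0], 0.
[... 473 characters left out ...]
  , 325.21451055],
       [  0.        , 579.4240341 , 225.79369216],
       [  0.        ,   0.        ,   1.        ]]), 'origin': array([ 467.85970949,  -70.93317791, 1383.09981946]), 'orientation': array([ 0.05259154,  0.00394575, -1.57502966])}
loaded_station [([281.0, 189.0], 0.83), ([335.0, 442.0], 0.69), ([205.0, 295.0], 0.66), ([90.0, 279.0], 0.66)]
empty_station [([174.0, 193.0], 0.61)]
loaded_pad [([224.0, 296.0], 0.73), ([303.0, 179.0], 0.69), ([359.0, 442.0], 0.63), ([100.0, 275.0], 0.57)]
empty_pad [([188.0, 199.0], 0.91)]
switch_box [([186.0, 390.0], 0.77)]
toggle []
toggle_tip []
spare_weight [([296.0, 261.0], 0.85)]
jar [([304.0, 360.0], 0.76)]
brush [([232.0, 464.0], 0.67)]
```

View pics/side0.png

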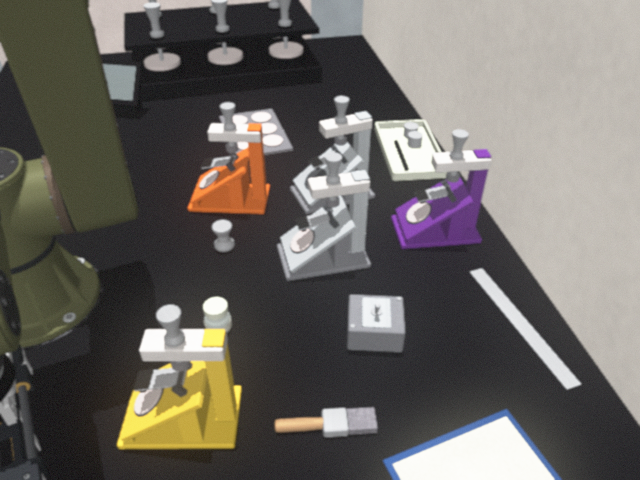

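View pics/top0.png

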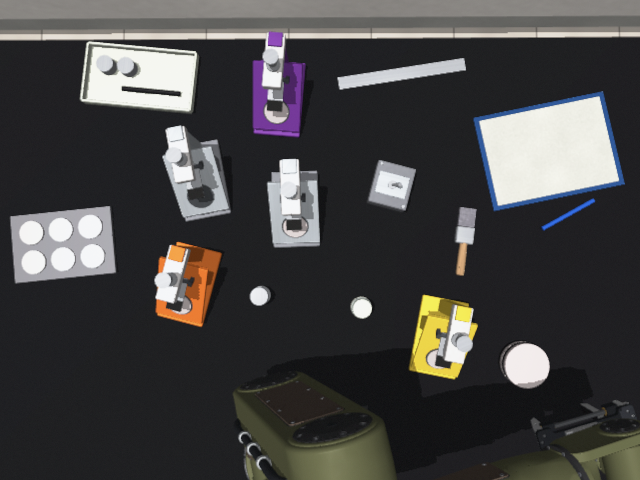

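The loaded station is the grey one at top (205,295) / side (228,333), with a white disc. The empty grey one is at top (174,193), with a dark disc. The box is at top (186,390) / side (325,378). Next I'll look at enlarged crops of these.

```bash
python3 - <<'E'
import cv2, numpy as np
t=cv2.imread("pics/top0.png"); s=cv2.imread("pics/side0.png")
def crop(im,r,c,h,w,k):
    o=cv2.resize(im[r:r+h,c:c+w],None,fx=k,fy=k,interpolation=cv2.INTER_CUBIC)
    for i in range(0,h,10):
        cv2.putText(o,str(r+i),(0,i*k+4),0,.3,(0,255,255)); cv2.line(o,(20,i*k),(26,i*k),(0,255,255))
    for i in range(0,w,10):
        cv2.putText(o,str(c+i),(i*k-8,8),0,.3,(0,255,0)); cv2.line(o,(i*k,10),(i*k,16),(0,255,0))
    return o
A=crop(t,150,260,100,66,6)
B=crop(s,145,265,135,110,4)
C=crop(t,155,360,60,60,5); D=crop(s,285,335,75,80,5)
def stack(a,b):
    h=max(a.shape[0],b.shape[0]);f=lambda x:cv2.copyMakeBorder(x,0,h-x.shape[0],0,4,0)
    return np.hstack([f(a),f(b)])
E1=stack(A,C) ;E2=stack(B,D)
print(E1.shape,E2.shape)
cv2.imwrite("pics/c1.png",E1);cv2.imwrite("pics/c2.png",E2[:600,:860])
E
```

```text
(600, 704, 3) (540, 848, 3)
```

View pics/c1.png

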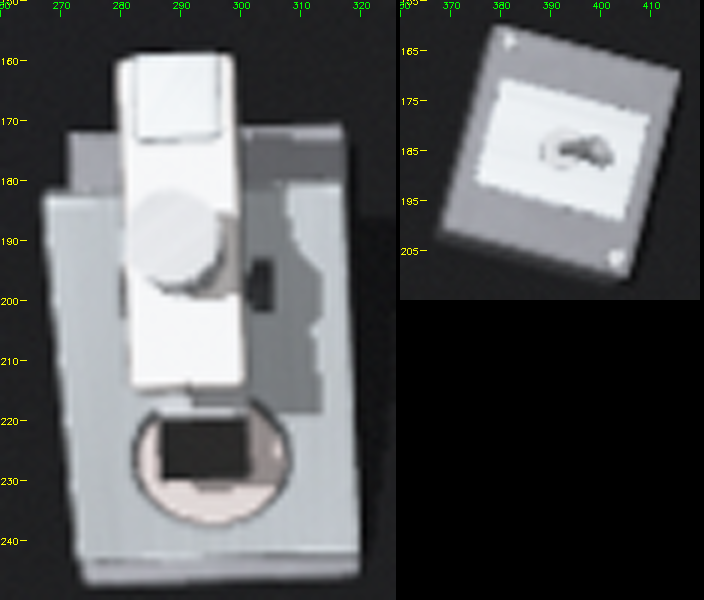

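View pics/c2.png

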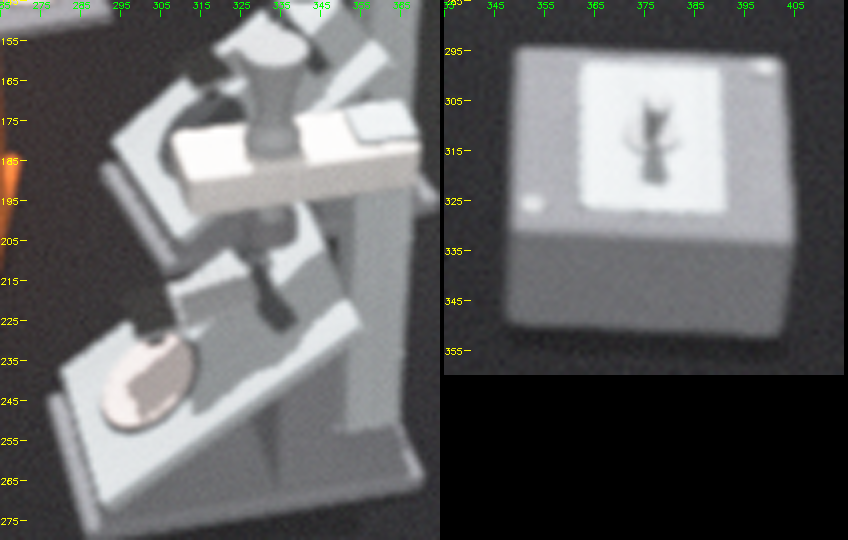

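```bash
cat > h.py <<'E'
import numpy as np
from cell import manip
from scipy.spatial.transform import Rotation as R
from scipy.optimize import least_squares
def proj(P,c):
    m=manip.camera_model(c); p=(np.atleast_2d(P)-m["origin"])@R.from_euler("xyz",m["orientation"]).as_matrix()
    p=p*[1,-1,-1]; q=p@np.array(m["intrinsics"]).T; return q[:,:2]/q[:,2:]   # col,row
def world(pose,P):
    x,y,a=pose; P=np.atleast_2d(P).astype(float)
    return np.c_[P[:,:2]@np.array([[np.cos(a),np.sin(a)],[-np.sin(a),np.cos(a)]])+[x,y],P[:,2]]
def fit(obs,p0):
    f=lambda p:np.concatenate([(proj(world(p,[o[2] for o in obs if o[0]==c]),c)-[o[1] for o in obs if o[0]==c]).ravel() for c in ("top","side")if any(o[0]==c for o in obs)])
    r=least_squares(f,p0,loss="soft_l1",x_scale=[10,10,.1]); return r.x,f(r.x).reshape(-1,2)
E
python3 - <<'E'
from h import *
T=lambda u,v,k,c,r:((u+.5)/k-.5+c,(v+.5)/k-.5+r)
A=[((80,558),(-66,55,29)),((358,552),(-66,-55,29)),((44,196),(60,55,117)),((342,184),(60,-55,117)),((133,388),(-12,20,195)),((243,382),(-12,-20,195)),((116,58),(103,20,195)),((232,55),(103,-20,195)),((205,448),(-28,0,105))]
B=[((105,508),(-66,-55,29)),((62,370),(-66,55,29)),((360,322),(60,-55,117)),((92,536),(-75,-55,0)),((424,485),(105,-55,0)),((192,183),(-12,-20,195)),((190,212),(-12,-20,170)),((175,130),(-12,20,195)),((418,150),(103,-20,195)),((400,100),(103,20,195))]
obs=[("top",T(*a[0],6,260,150),a[1]) for a in A]+[("side",T(*a[0],4,265,145),a[1]) for a in B]
for o in (obs[:9],obs[9:],obs):
    s,r=fit(o,[510,0,0]); print("station",s.round(3));
print(r.round(1).tolist())
C=[((95,25),(50,45,55)),((280,70),(50,-45,55)),((228,275),(-50,-45,55)),((40,230),(-50,45,55))]
D=[((70,48),(-50,45,55)),((340,60),(50,45,55)),((350,243),(50,-45,55)),((65,230),(-50,-45,55)),((62,322),(-50,-45,0)),((338,335),(50,-45,0))]
obs=[("top",T(*a[0],5,360,155),a[1]) for a in C]+[("side",T(*a[0],5,335,285),a[1]) for a in D]
for o in (obs[:4],obs[4:],obs):
    b,r=fit(o,[560,-210,-.2]); print("box",b.round(3))
print(r.round(1).tolist())
for t,P in (("off",(0,-15,91)),("on",(0,15,91)),("piv",(0,0,57))):
    w=world(b,P); print(t,w.round(1),proj(w,"top").round(1),proj(w,"side").round(1))
st=manip.read_state(); Rt=R.from_euler("xyz",st["eef_rot"]).as_matrix(); print("tool R\n",Rt.round(3))
for n,P in (("pad open",(-28,0,105)),("shut",(-20,0,81))): print(n,world(s,P).round(1))
E
```

```text
station [5.67605e+02 4.66800e+00 3.60000e-02]
station [5.6845e+02 7.1590e+00 5.0000e-02]
station [5.67986e+02 4.98700e+00 4.10000e-02]
[[-0.3, 0.3], [0.4, -0.9], [-0.4, 2.4], [-0.1, 2.1], [-0.8, -0.3], [0.3, -0.2], [-0.3, -0.7], [-0.3, -1.1], [-0.2, -0.5], [0.1, -0.8], [0.4, -0.3], [-1.9, 2.1], [-0.5, 3.3], [0.5, 1.6], [-0.2, -0.9], [0.4, 2.6], [-0.8, 0.8], [1.4, -0.9], [-0.3, 0.5]]
box [ 6.32195e+02 -2.19593e+02 -2.55000e-01]
box [ 6.32395e+02 -2.19045e+02 -2.64000e-01]
box [ 6.32266e+02 -2.19343e+02 -2.60000e-01]
[[-0.5, -0.8], [0.3, -0.0], [0.0, 0.8], [-0.3, -0.1], [-0.0, -0.6], [-0.1, -0.8], [0.6, -0.2], [-0.0, -0.1], [-0.4, 1.7], [0.0, 1.6]]
off [[ 628.4 -233.8   91. ]] [[399.9 184.2]] [[377.4 304.8]]
on [[ 636.1 -204.8   91. ]] [[386.9 180.9]] [[377.  292.5]]
piv [[ 632.3 -219.3   57. ]] [[391.7 184.4]] [[376.  311.8]]
tool R
 [[-0.     0.962  0.274]
 [ 0.     0.274 -0.962]
 [-1.     0.    -0.   ]]
pad open [[540.    3.8 105. ]]
shut [[548.    4.2  81. ]]
```

```bash
cat >> h.py <<'E'
S=[567.9,5.0,.041]; BX=[632.3,-219.3,-.26]
def padR(tilt=35):   # tool R square to the bed, jaws along station y
    x=np.array([np.sin(np.radians(tilt)),0,-np.cos(np.radians(tilt))]); z=np.array([0,-1.,0])
    return R.from_euler("z",S[2])*R.from_matrix(np.c_[x,np.cross(z,x),z])
def plan(P,Rt,n,p0=None,R0=None):
    st=manip.read_state(); p=st["eef_pos"] if p0 is None else p0; r=R.from_euler("xyz",st["eef_rot"]) if R0 is None else R0
    rv=(r.inv()*Rt).as_rotvec(); d=(np.array(P)-p)/n
    for i in range(n):
        ri=r*R.from_rotvec(rv*i/n); print(np.r_[ri.inv().apply(d)/1000,np.degrees(rv)/n].round(4).tolist())
E
python3 - <<'E'
from h import *
pre=world(S,np.array([-28,0,105])+70*np.array([-.574,0,.819]))[0]; print(pre)
plan(pre+[0,0,150],padR(),14,p0=np.array([150.8,-528.8,355]))
E
```

```text
[499.77729726   2.20540311 162.33      ]
[0.003, 0.0344, -0.0296, 0.9386, -0.2962, 2.4882]
[0.0044, 0.0337, -0.0302, 0.9386, -0.2962, 2.4882]
[0.0057, 0.033, -0.0308, 0.9386, -0.2962, 2.4882]
[0.0069, 0.0322, -0.0314, 0.9386, -0.2962, 2.4882]
[0.0081, 0.0314, -0.0319, 0.9386, -0.2962, 2.4882]
[0.0093, 0.0305, -0.0325, 0.9386, -0.2962, 2.4882]
[0.0104, 0.0295, -0.033, 0.9386, -0.2962, 2.4882]
[0.0115, 0.0285, -0.0335, 0.9386, -0.2962, 2.4882]
[0.0126, 0.0274, -0.0341, 0.9386, -0.2962, 2.4882]
[0.0136, 0.0263, -0.0346, 0.9386, -0.2962, 2.4882]
[0.0145, 0.0251, -0.0351, 0.9386, -0.2962, 2.4882]
[0.0154, 0.0239, -0.0355, 0.9386, -0.2962, 2.4882]
[0.0162, 0.0226, -0.036, 0.9386, -0.2962, 2.4882]
[0.017, 0.0213, -0.0364, 0.9386, -0.2962, 2.4882]
```

>>> step_arm(commands=[-0.04,0,0,0,0,0,0,-0.04,0,0,0,0,0,0,-0.04,0,0,0,0,0,0,-0.03,0,0,0,0,0,0], squeeze=10)

```text
clock: 1.6
eef_pos: [150.8, -528.9, 357.3]
eef_rot: [-0.087, 1.569, -1.38]
wrist_force: [0.1, 0.6, -0.3]
finger_gap: 57.2
```

>>> step_arm(commands=[0.003,0.0344,-0.0296,0.94,-0.3,2.49,0,0.0044,0.0337,-0.0302,0.94,-0.3,2.49,0,0.0057,0.033,-0.0308,0.94,-0.3,2.49,0,0.0069,0.0322,-0.0314,0.94,-0.3,2.49,0,0.0081,0.0314,-0.0319,0.94,-0.3,2.49,0])

```text
clock: 2.22
eef_pos: [276.1, -338.0, 340.2]
eef_rot: [1.492, 1.35, 0.116]
wrist_force: [0.8, -0.6, 0.1]
finger_gap: 7.3
```

>>> step_arm(commands=[0.0093,0.0305,-0.0325,0.94,-0.3,2.49,0,0.0104,0.0295,-0.033,0.94,-0.3,2.49,0,0.0115,0.0285,-0.0335,0.94,-0.3,2.49,0,0.0126,0.0274,-0.0341,0.94,-0.3,2.49,0,0.0136,0.0263,-0.0346,0.94,-0.3,2.49,0])

```text
clock: 2.85
eef_pos: [400.8, -148.3, 325.2]
eef_rot: [1.534, 1.131, 0.074]
wrist_force: [0.3, -0.1, 0.1]
finger_gap: 0.4
```

>>> step_arm(commands=[0.0145,0.0251,-0.0351,0.94,-0.3,2.49,0,0.0154,0.0239,-0.0355,0.94,-0.3,2.49,0,0.0162,0.0226,-0.036,0.94,-0.3,2.49,0,0.017,0.0213,-0.0364,0.94,-0.3,2.49,0,0,0,0,0,0,0,0])

```text
clock: 3.48
eef_pos: [500.3, 4.4, 312.1]
eef_rot: [1.57, 0.96, 0.044]
wrist_force: [-1.0, -0.3, 0.2]
finger_gap: 0.7
```

```bash
python3 - <<'E'
from h import *
st=manip.read_state(); print(st["joints"].round(2),st["eef_pos"],st["clock"])
pre=world(S,np.array([-28,0,105])+60*np.array([-.574,0,.819]))[0]; print(pre)
plan(pre,padR(),5)
E
```

```text
[-0.11 -0.22  1.93  0.12  0.83  1.36] [500.27475198   4.38712255 312.10638339] 3.475
[505.51247347   2.44067718 154.14      ]
[0.0265, -0.0173, 0.0004, 0.0339, -0.0176, 0.0026]
[0.0265, -0.0173, 0.0004, 0.0339, -0.0176, 0.0026]
[0.0265, -0.0173, 0.0004, 0.0339, -0.0176, 0.0026]
[0.0265, -0.0173, 0.0004, 0.0339, -0.0176, 0.0026]
[0.0265, -0.0173, 0.0004, 0.0339, -0.0176, 0.0026]
```

>>> step_arm(commands=[0.0265,-0.0173,0.0004,0,0,0,0,0.0265,-0.0173,0.0004,0,0,0,0,0.0265,-0.0173,0.0004,0,0,0,0,0.0265,-0.0173,0.0004,0,0,0,0,0.0265,-0.0173,0.0004,0,0,0,0])

```text
clock: 4.1
eef_pos: [505.2, -1.0, 154.1]
eef_rot: [1.569, 0.959, 0.038]
wrist_force: [0.5, -0.1, -0.2]
finger_gap: 0.4
```

```bash
python3 - <<'E'
from h import *
import cv2
st=manip.read_state(); print(st["eef_pos"],proj(st["eef_pos"],"side"),proj(st["eef_pos"],"top"))
o=[]
for c,(r,q) in (("side",(120,210)),("top",(130,220))):
    im=manip.camera(c)[:,:,::-1]; o.append(cv2.resize(im[r:r+160,q:q+200],None,fx=2,fy=2,interpolation=cv2.INTER_CUBIC))
cv2.imwrite("pics/p1.png",np.hstack(o))
p=world(S,np.array([-28,0,105]))[0]; print(p)
plan(p,padR(),3)
E
```

```text
[505.24048555  -0.97203785 154.08376996] [[284.99334763 205.69171464]] [[294.45621836 238.79426128]]
[539.9235307   3.8523216 105.       ]
[0.0197, 0.001, -0.001, -0.0215, 0.0202, 0.0875]
[0.0197, 0.001, -0.001, -0.0215, 0.0202, 0.0875]
[0.0197, 0.0009, -0.001, -0.0215, 0.0202, 0.0875]
```

View pics/p1.png

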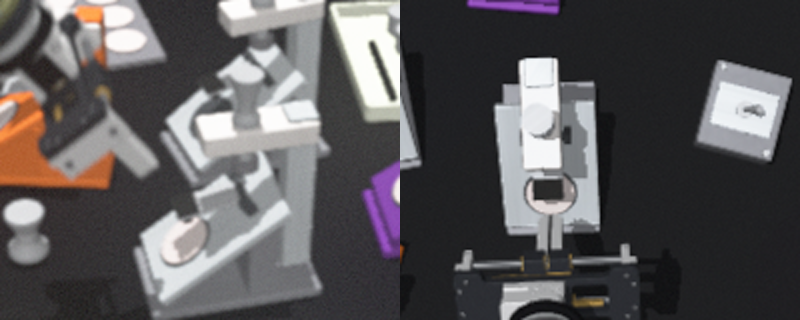

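The fingertip shows at side (285,205), where the calibration predicts it, and it is lined up with the pad with clearance to the head. Next is the press.

>>> step_arm(commands=[0.018,0.001,-0.001,0,0,0,0,0.018,0.001,-0.001,0,0,0,0,0.016,0.001,-0.001,0,0,0,0,0.004,0,0,0,0,0,0])

```text
clock: 4.7
eef_pos: [540.4, 4.0, 111.2]
eef_rot: [1.57, 0.959, 0.039]
wrist_force: [0.2, 0.5, 0.1]
finger_gap: 0.5
```

>>> step_arm(commands=[0.004,0,0,0,0,0,0,0.004,-0.001,0,0,0,0,0,0.004,-0.001,0,0,0,0,0])

```text
clock: 5.08
eef_pos: [544.9, 4.5, 99.9]
eef_rot: [1.569, 0.959, 0.039]
wrist_force: [-8.0, -2.0, 4.8]
finger_gap: 0.4
```

>>> step_arm(commands=[0.004,-0.002,0,0,0,0,0,0.004,-0.002,0,0,0,0,0])

```text
clock: 5.32
eef_pos: [546.6, 4.6, 90.8]
eef_rot: [1.569, 0.959, 0.039]
wrist_force: [0.6, 0.8, 0.3]
finger_gap: 0.6
```

>>> step_arm(commands=[0.004,-0.001,0,0,0,0,0,0.004,-0.001,0,0,0,0,0,0,0,0,0,0,0,0])

```text
clock: 5.7
eef_pos: [549.4, 4.8, 83.1]
eef_rot: [1.569, 0.959, 0.039]
wrist_force: [-7.4, 0.1, 8.6]
finger_gap: 0.4
```

>>> step_arm(commands=[-0.015,0,0,0,0,0,0,-0.03,0,0,0,0,0,0,-0.03,-0.01,0,0,0,0,0,-0.03,-0.01,0,0,0,0,0,-0.03,-0.01,0,0,0,0,0])

```text
clock: 6.32
eef_pos: [446.6, 0.8, 176.7]
eef_rot: [1.57, 0.959, 0.04]
wrist_force: [0.6, -0.1, 0.3]
finger_gap: 0.3
```

```bash
python3 - <<'E'
from h import *
import cv2
o=[]
for c,(r,q) in (("side",(120,210)),("top",(130,220))):
    im=manip.camera(c)[:,:,::-1]; o.append(cv2.resize(im[r:r+160,q:q+200],None,fx=2,fy=2,interpolation=cv2.INTER_CUBIC))
cv2.imwrite("pics/p2.png",np.hstack(o))
for P in ((-28,0,105),(-20,0,81)): print(proj(world(S,P),"side"),proj(world(S,P),"top"))
# toggle approach: jaws along box x, tool down; start 48 mm to box -y
z=R.from_euler("z",BX[2]).apply([0,-1,0]); x=np.array([0,0,-1.]); Rt=R.from_matrix(np.c_[x,np.cross(z,x),z])
a=world(BX,(0,-48,74))[0]; print(a)
st=manip.read_state(); print(st["eef_pos"],st["clock"])
plan(np.r_[a[:2],300],Rt,8)
E
```

```text
[[302.63872305 221.85884571]] [[293.51597622 223.78167809]]
[[306.68915477 230.52282002]] [[293.98987899 220.83548321]]
[ 619.96013351 -265.68671895   74.        ]
[446.89429393   0.69184214 178.07406797] 6.425
[-0.0007, 0.0253, 0.0342, 2.0853, -0.6519, -4.3709]
[-0.0023, 0.0264, 0.0332, 2.0853, -0.6519, -4.3709]
[-0.004, 0.0274, 0.0323, 2.0853, -0.6519, -4.3709]
[-0.0058, 0.0282, 0.0313, 2.0853, -0.6519, -4.3709]
[-0.0076, 0.0288, 0.0304, 2.0853, -0.6519, -4.3709]
[-0.0094, 0.0292, 0.0294, 2.0853, -0.6519, -4.3709]
[-0.0114, 0.0295, 0.0285, 2.0853, -0.6519, -4.3709]
[-0.0133, 0.0296, 0.0275, 2.0853, -0.6519, -4.3709]
```

View pics/p2.png

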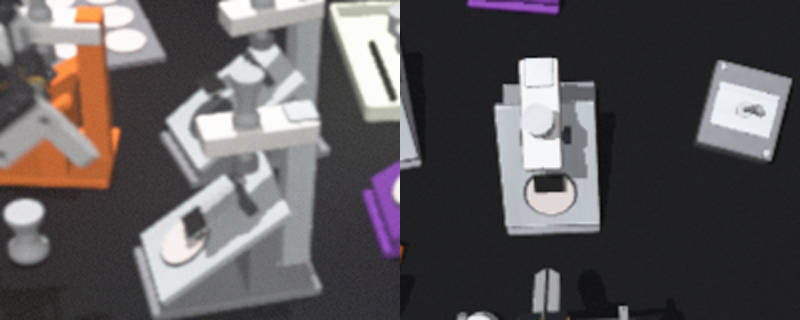

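The picture shows the clip flat on the bed: its pad is at side (306,231), the predicted shut position. Next I'll move to the toggle.

>>> step_arm(commands=[-0.0007,0.0253,0.0342,2.085,-0.652,-4.37,0,-0.0023,0.0264,0.0332,2.085,-0.652,-4.37,0,-0.004,0.0274,0.0323,2.085,-0.652,-4.37,0,-0.0058,0.0282,0.0313,2.085,-0.652,-4.37,0])

```text
clock: 6.92
eef_pos: [535.4, -133.7, 236.4]
eef_rot: [1.648, 1.269, -0.037]
wrist_force: [-0.6, 0.2, -0.9]
finger_gap: 0.9
```

>>> step_arm(commands=[-0.0076,0.0288,0.0304,2.085,-0.652,-4.37,0,-0.0094,0.0292,0.0294,2.085,-0.652,-4.37,0,-0.0114,0.0295,0.0285,2.085,-0.652,-4.37,0,-0.0133,0.0296,0.0275,2.085,-0.652,-4.37,0,0,0,0,0,0,0,0])

```text
clock: 7.55
eef_pos: [622.9, -267.3, 293.8]
eef_rot: [-1.643, 1.566, 2.809]
wrist_force: [0.2, 1.2, -1.3]
finger_gap: 0.6
```

```bash
python3 - <<'E'
from h import *
z=R.from_euler("z",BX[2]).apply([0,-1,0]); x=np.array([0,0,-1.]); Rt=R.from_matrix(np.c_[x,np.cross(z,x),z])
st=manip.read_state(); print(st["eef_pos"],st["clock"],st["joints"].round(2))
plan(world(BX,(0,-48,74))[0],Rt,5)
E
```

```text
[ 622.88967898 -267.26752294  293.76488158] 7.55 [-0.46  0.57  0.94 -0.    1.64  1.37]
[0.044, -0.0004, -0.0001, -0.0052, -0.0041, 0.0565]
[0.044, -0.0005, -0.0001, -0.0052, -0.0041, 0.0565]
[0.044, -0.0005, -0.0001, -0.0052, -0.0041, 0.0565]
[0.044, -0.0006, -0.0001, -0.0052, -0.0041, 0.0565]
[0.044, -0.0006, -0.0002, -0.0052, -0.0041, 0.0565]
```

>>> step_arm(commands=[0.044,-0.0005,0,0,0,0,0,0.044,-0.0005,0,0,0,0,0,0.044,-0.0005,0,0,0,0,0,0.044,-0.0005,0,0,0,0,0,0.042,-0.0005,0,0,0,0,0])

```text
clock: 8.18
eef_pos: [617.2, -263.4, 76.9]
eef_rot: [-1.743, 1.569, 2.711]
wrist_force: [0.4, -0.1, -0.1]
finger_gap: 0.4
```

>>> step_arm(commands=[0,0,-0.008,0,0,0,0,0,0,-0.008,0,0,0,0,0,0,-0.006,0,0,0,0,0,0,-0.006,0,0,0,0])

```text
clock: 8.68
eef_pos: [626.0, -239.0, 83.3]
eef_rot: [0.733, 1.566, -1.097]
wrist_force: [-9.3, -9.6, 20.4]
finger_gap: 0.5
```

>>> step_arm(commands=[0,0,-0.005,0,0,0,0,0,0,-0.005,0,0,0,0,0,0,-0.004,0,0,0,0,0,0,0,0,0,0,0])

```text
clock: 9.18
eef_pos: [628.7, -223.3, 79.5]
eef_rot: [-1.468, 1.569, 2.986]
wrist_force: [0.4, 0.2, -0.2]
finger_gap: 0.5
```

>>> step_arm(commands=[0,0,0.015,0,0,0,0,0,0,0.02,0,0,0,0,-0.04,0,0.02,0,0,0,0,-0.05,0,0.03,0,0,0,0,-0.05,0,0.05,0,0,0,0])

```text
clock: 9.8
eef_pos: [594.9, -350.6, 215.6]
eef_rot: [-1.201, 1.569, -3.031]
wrist_force: [1.0, -0.1, 0.5]
finger_gap: 0.6
```

```bash
python3 - <<'E'
from h import *
import cv2
o=[]
for c,(r,q) in (("side",(140,260)),("top",(130,240))):
    im=manip.camera(c)[:,:,::-1]; o.append(cv2.resize(im[r:r+220,q:q+180],None,fx=2.2,fy=2.2,interpolation=cv2.INTER_CUBIC))
cv2.imwrite("pics/p3.png",np.hstack(o)); print(manip.read_state()["clock"])
E
```

```text
9.9
```

View pics/p3.png

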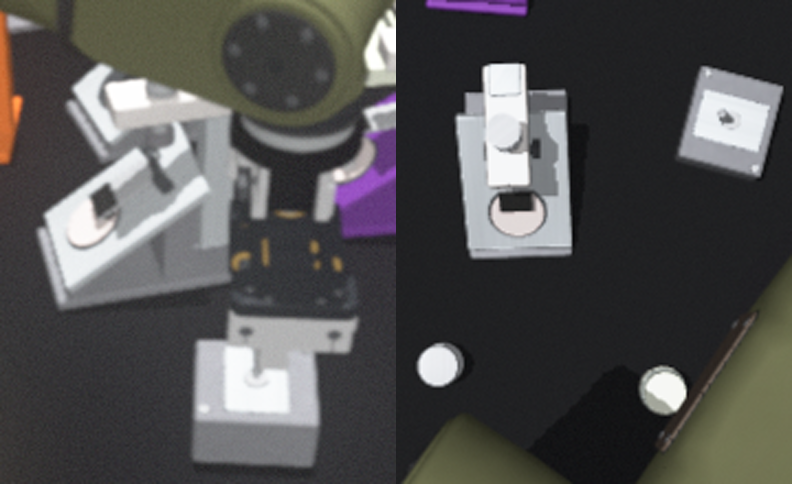

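In the top view the bat no longer leans right, and the loaded clip is still shut. A zoomed crop should make the toggle clear, and I'll compare the bystander detections too.

```bash
python3 - <<'E'
from h import *
import cv2
im=manip.camera("top")[:,:,::-1]; old=cv2.imread("pics/top0.png")
f=lambda x,r,c,h,w,k:cv2.resize(x[r:r+h,c:c+w],None,fx=k,fy=k,interpolation=cv2.INTER_CUBIC)
a=np.hstack([f(old,155,360,60,60,6),f(im,155,360,60,60,6)])
b=np.hstack([f(old,120,150,60,90,4)[:240,:360],f(im,120,150,60,90,4)[:240,:360]])
b=np.hstack([f(old,140,155,80,120,3),f(im,140,155,80,120,3)])
cv2.imwrite("pics/p4.png",np.vstack([a,b]))
for c in("top","side"):
  if c=="side": manip.camera(c)
  for t in ["spare_weight","jar","brush"]: print(c,t,[(np.round(d["centre"]).tolist(),round(d["score"],2)) for d in manip.find_in(t,c)][:2])
E
```

```text
top spare_weight [([296.0, 260.0], 0.69)]
top jar []
top brush []
side spare_weight [([236.0, 224.0], 0.74), ([224.0, 316.0], 0.74)]
side jar [([314.0, 216.0], 0.58)]
side brush [([425.0, 337.0], 0.73)]
```

View pics/p4.png

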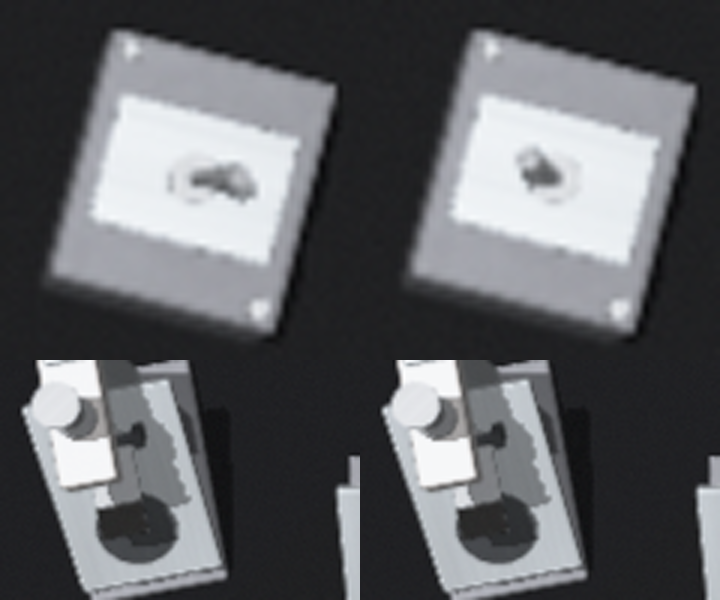

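```bash
python3 -c "
from cell import manip
print(manip.sign_off())"
```

```text
the job is handed in; nothing more can be done
None
```

The loaded station's clip is shut, the toggle is flipped to on, and the job was handed in at about 10 s of robot time. Sign-off gives no verdict, so this rests on my own checks.

- **Clip:** I pressed it square to the bed with closed fingers. The force rose to about 9 N, then dropped to zero as the clip snapped. A last push against the stop read about 11 N. In the pictures taken after I let go, the pad was at side pixel (306,231), which is where it should be when shut.
- **Toggle:** I pushed the bat across from its off side. The last top picture shows its tip at about column 388, row 181; the expected on position is (387,181) and off is (400,184).
- **Toggle push force:** Partway through the push the wrist read about 24 N, because the fingertip rode on the bat and was lifted several millimetres. That is below the force limits.
- **Empty station:** Its clip looks the same in the top view before and after.
- **Weight, jar and brush:**
  - Side-camera detections match the start to within 3 pixels.
  - In the last top-camera check, only the weight was detected. The jar and brush were not reported; the arm was over that part of the view. The gripper never came near any of the three.

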